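# Set the roller gap of a label feeder and park the label roll

### The arm

A 7-joint arm with a two-finger parallel gripper is mounted at the origin on a cart in front of the work surface, level with it; the furniture and walls round the work are solid. World frame = base frame: x ahead of the robot, y to its left, z up, the work surface at z = 0. Lengths are in m, angles in rad, forces in N, time in s.
With the tool pointing down it reaches from about 0.4 to 0.85 m from the base axis. Payload 6.9 kg.
Tool frame: the origin (TCP) lies at the very end of the fingers, on their centre line; the grasp point (between the pads) lies 19 mm behind it; y points along the fingers, x is the direction in which the jaws open and shut, and the axes are right-handed (so a half turn about y gives the same grasp; the last joint's range is limited). The gripper opens to 85 mm and grips with 20 to 120 N. Pads are 22 mm wide; open, the fingers measure 114 mm over their backs; the gripper's body (76 mm by 85 mm) begins 54 mm behind the grasp point. The pads swing forward as they close: fully open they stand 13 mm farther back than shut.
Start: joints at [1.45, 0.507, -0.238, 1.5, 0.126, 1.149, -0.155], TCP at [0.14, -0.609, 0.231] pointing down, gripper open.
Joint ranges: [-3.08, 3.08], [-0.24, 2.05], [-1.43, 1.35], [0, 2.5], [-1.52, 4.66], [0.17, 1.96], [-2.89, 2.89]. Speed limits (rad/s): [2.39, 2.39, 3.14, 3.14, 3.14, 3.14, 3.14].

### API

Orientations are given as a unit quaternion [x, y, z, w].
In Python, from bench import arm, cams, boxes_of, place_of gives the robot as it stands.
- The arm moves only by the shell command python3 -m creep 'ROWS'. ROWS is JSON, a list of rows, each a list of 3 entries, a list of its own where there are three numbers: the shift along the tool's x, y, z in m, then the turn, a rotation vector about the tool's x, y, z in rad, then the opening, from 0 (shut) to 1 (fully open). In form: [[[tx, ty, tz], [ax, ay, az], claw], ...]. A call has 1 to 20 rows; each row shifts and turns the commanded pose from where the row before left it, along the tool's axes as they then stand; what a row does not reach is not made up. A row lasts 1/10 s, in which the tool goes at most 50 mm and 8.59 degrees, less where a joint would pass 70% of its speed; a pose out of reach is approached as far as the arm can. A call is refused whole if a number of a shift passes 0.05 or a number of a turn 0.15, either way. A call with a gripper value outside its range is refused whole. The fingers move at their own pace and stop on an object; the grip force is fixed at half the most. Time passes only in rows, so rows that do not move let the fingers close. It gives the time, the measured TCP pose, the force and the opening at its end, in the units of the state.
- arm.observe(): the state, without advancing time (a new reading comes with each control period).
- cams.get_image(name): name is "side" or "top" or "wrist"; returns the picture (480x640x3 uint8, red, green, blue); there is no depth.
- cams.camera_info(name): a dict with "camera_matrix" (3x3 intrinsics, pixels), "k1" (the pictures are not rectified: a ray, as slopes to the right and down, at radius r is drawn at 1 + k1 r^2 times it, then the intrinsics apply), "extrinsics" (4x4, takes a point from camera to world coordinates). Camera axes: x right, y up, looking along -z (the intrinsics and any distortion apply to the point x, -y, -z); pixel columns grow to the right and rows downward; lengths in m; the calibration is good to about 2 mm. A picture is of the moment at which its call begins: read the wrist's pose just before it. camera_info takes no time and is no camera call; for the wrist camera it gives the pose at the moment of the call.
- arm.close_job(): hands the job in, once; it reports no verdict.
Trained networks look in the newest picture that a camera, given by its name, has taken for a name from the list of things; names that differ only in an ending like _2 or _b are one class to them, and where a whole thing is asked for, a point or a joint stands for the part that bears it (a point fixed in the world has none). Each returns a list of dicts, best first, with "score" (0 to 1); they miss things now and then, are a little off and sometimes report something else, mostly with a low value. They report only what shows in the picture. A call takes as long as a camera call.
- boxes_of(camera, name): "centre" ([column, row] in pixels, amid what is visible of it).
- place_of(camera, name): "centre" ([column, row] in pixels: a listed point, or the origin of a listed thing).
The state is a dict: "time_s": time; "joints": joint angles; "qd": joint speeds; "tau": joint torques, N m; "tcp_pos": TCP position; "ee_rot": TCP orientation; "contact_force": force on the tool from outside, world axes, zero at the start; "ft_torque": the same for the moment, N m; "opening": finger opening in m.
Only numpy, scipy, OpenCV 4.12 (cv2) and the standard library are available. Lean on these libraries where they do the work, as an engineer would, in place of code of your own. Each camera call takes 0.05 s, during which the arm holds its last target. There are 200 camera calls.

### The job

Set up the small label feeder: push the orange knob on its lever to turn the black ring clockwise (seen from above) until the two rollers just touch, without forcing them together, then back it off three clicks. Then slide the white label roll over the table, without lifting it, so that it stands inside the blue circle painted beside the rollers. Leave the cartons and the white tape roll where they are.

Things in the scene. Friction and masses are not known exactly. Their poses are not given: they have to be found in the camera images.
- feeder: label feeder fixed to the table: dark base plate 124 (x) x 195 (y) x 8 mm, reaching from y = -120 to +75 mm; on it a white housing 100 x 118 mm wide, topped at z = 60 mm by a white dial 112 mm across with nine tick marks 30 degrees apart (long red one: rollers touch). Two black upright rollers 28 mm across, tops at z = 57 mm, stand at y = -88 mm. Origin on the table under the ring's axis, z up
- ring_axis (a point): point on the ring's vertical turning axis, 100 mm above the table. The black knurled ring is 72 mm across, from z = 61 to 86 mm
- lever_knob (a point): centre of the free part of the orange upright knob at the end of the ring's lever, 100 mm above the table and 70 mm from the ring's axis. The knob is a cylinder 20 mm across whose top is at z = 119 mm; the steel lever bar under it, 12 mm wide, lies at z = 73 to 81 mm
- gap_ring (a joint): ring angle, rad: 0 = rollers touch (rubbery stop: 30 N at the knob presses it to -0.06; past -0.08 is forced), growing counterclockwise seen from above to 4.19. Clicks lie 0.524 rad (30 degrees) apart from 0, so three off is 1.57; let go between two it springs to the nearer. A click takes 2 to 3 N at the knob. At 0 the lever points 60 degrees counterclockwise of the feeder's x; a click opens 1 mm
- label_roll: white roll of paper labels standing on end, 63 mm across, 50 mm high, solid, loose, about 0.08 to 0.17 kg; origin at the centre of its underside, z up
- spot (a point): centre, on the table, of the painted blue circle (inner diameter 80 mm, outer 90 mm, flat), 205 mm from the ring's axis on the feeder's -y side
- carton_far: small white and blue medicine carton, 50 x 106 x 43 mm high, lying on the table (a bystander: leave it alone); origin at the centre of its underside, y along its length
- carton_near: small white and blue medicine carton, 50 x 106 x 43 mm high, lying on the table (a bystander: leave it alone); origin at the centre of its underside, y along its length
- tape_white: roll of white tape lying flat, 92 mm across, 36 mm high (a bystander: leave it alone); origin at the centre of its underside

How it is judged:
On the way, in this order (a step that is already met when the one before it is completed fails the run):
1. the ring is turned home: the rollers touch (value of joint gap_ring below 0.06 rad), for 0.1 s.
2. the ring is backed off three clicks and rests there (value of joint gap_ring between 1.41 and 1.73 rad and velocity of joint gap_ring between -0.1 and 0.1 rad/s), for 0.2 s.
3. the label roll stands inside the blue circle (horizontal distance between label_roll and spot below 0.012 m and angle between label_roll's own z axis and vertical below 0.1 rad and height (world z) of label_roll below 0.004 m and linear speed of label_roll below 0.02 m/s), for 0.2 s.
At the end, for the whole second after the job is handed in: the ring rests on the third click from the touch point (1.41 to 1.73 rad); the label roll stands upright and still on the table, its centre within 12 mm of the circle's centre; the two cartons and the white tape roll are within 30 mm of where they stood (all of step 3 and value of joint gap_ring between 1.41 and 1.73 rad and distance of each of carton_far, carton_near, tape_white from where it was at the start of the episode below 0.03 m).
It fails at once if the rollers are forced together: the ring is pushed more than 0.08 rad past the touch point (value of joint gap_ring below -0.08 rad).
It fails at once if the label roll is lifted more than 20 mm off the table (height (world z) of label_roll above 0.02 m).
It fails at once if the label roll is tipped over (angle between label_roll's own z axis and vertical above 0.5 rad).
It fails at once if a carton or the white tape roll is moved more than 30 mm (distance of any of carton_far, carton_near, tape_white from where it was at the start of the episode above 0.03 m).
It also fails if it takes over 64 s, if anything falls off the work surface, if the arm or the gripper's body presses on something with over 40 N, if the wrist force passes 120 N, or if a joint passes its speed limit or range.

## Working session

There is one attempt and no reset: what is moved stays moved. The work goes in short steps, Python scripts to look and compute and a shell command to move; the robot and the scene stay as the last step left them, time stands still between calls to the robot, and variables do not carry over. Pictures are saved under pics/ and viewed, about 8 in all and at most 12, crops included, and the job is handed in when it is done.

```bash
mkdir -p pics; cat > h.py <<'E'
from bench import arm, cams, boxes_of, place_of
import numpy as np, cv2
from scipy.spatial.transform import Rotation as R
def ray(cam,px):
    c=cams.camera_info(cam);K=np.array(c["camera_matrix"]);E=np.array(c["extrinsics"])
    d=cv2.undistortPoints(np.array([[px]],float),K,np.array([c["k1"],0,0,0,0.]),criteria=(3,50,1e-9)) if False else None
    u=np.linalg.inv(K)@[px[0],px[1],1]; u=u[:2]; s=u.copy()
    for _ in range(30): s=u/(1+c["k1"]*(s@s))
    return E[:3,3],E[:3,:3]@np.array([s[0],-s[1],-1])
def at(cam,px,z):
    o,d=ray(cam,px); return (o+d*(z-o[2])/d[2]).round(4)
def proj(cam,p):
    c=cams.camera_info(cam);K=np.array(c["camera_matrix"]);E=np.array(c["extrinsics"])
    q=E[:3,:3].T@(np.array(p)-E[:3,3]); s=np.array([q[0],-q[1]])/-q[2]; s=s*(1+c["k1"]*(s@s))
    return (K@[s[0],s[1],1])[:2]
def snap(cam,name):
    im=cams.get_image(cam); cv2.imwrite("pics/"+name,cv2.cvtColor(im,cv2.COLOR_RGB2BGR)); return im
E
python3 - <<'E'
from h import *
Z=dict(feeder=0,ring_axis=.1,lever_knob=.1,label_roll=0,spot=0,carton_far=0,carton_near=0,tape_white=0)
for c in("top","side"):
    snap(c,c+"0.png")
    print(c,np.round(cams.camera_info(c)["extrinsics"],3)[:3,3])
    for n,z in Z.items():
        for d in place_of(c,n)[:2]: print(n,round(d["score"],2),np.round(d["centre"],1),at(c,d["centre"],z))
o=arm.observe();print(o["time_s"],o["tcp_pos"],R.from_quat(o["ee_rot"]).as_matrix().round(3),o["opening"])
E
```

```text
top [0.366 0.072 1.455]
feeder 0.83 [259.6 245.1] [0.5437 0.2368 0.    ]
ring_axis 0.72 [255.2 237.8] [0.5488 0.2368 0.1   ]
lever_knob 0.7 [278.3 256.5] [0.5055 0.1798 0.1   ]
label_roll 0.56 [417.3 215. ] [ 0.6335 -0.1675  0.    ]
spot 0.84 [337.9 218.3] [0.6188 0.0382 0.    ]
spot 0.37 [278.2 256.3] [0.5163 0.188  0.    ]
carton_far 0.57 [359.1 170.7] [ 0.7465 -0.0142  0.    ]
carton_far 0.42 [416.9 217.8] [ 0.6261 -0.1665  0.    ]
tape_white 0.91 [412.8 302.1] [ 0.4085 -0.1575  0.    ]
side [ 0.412 -0.819  0.605]
feeder 0.86 [282.1 233.8] [0.5567 0.246  0.    ]
ring_axis 0.66 [276.5 198.5] [0.5454 0.2428 0.1   ]
lever_knob 0.76 [263.4 212.1] [0.5062 0.1775 0.1   ]
label_roll 0.94 [354.  332.9] [ 0.6308 -0.1494  0.    ]
spot 0.8 [326.9 276.1] [0.624  0.0417 0.    ]
carton_far 0.65 [280.6 200.9] [0.5811 0.435  0.    ]
carton_far 0.63 [391.7 281.8] [ 0.7548 -0.0068  0.    ]
tape_white 0.69 [230.6 356.8] [ 0.4026 -0.1684  0.    ]
tape_white 0.42 [352.6 334.2] [ 0.6273 -0.1524  0.    ]
0.9 [ 0.13992209 -0.60910738  0.2312866 ] [[ 0.224 -0.     0.975]
 [-0.975  0.     0.224]
 [-0.    -1.    -0.   ]] 0.0855263154835982
```

View pics/top0.png

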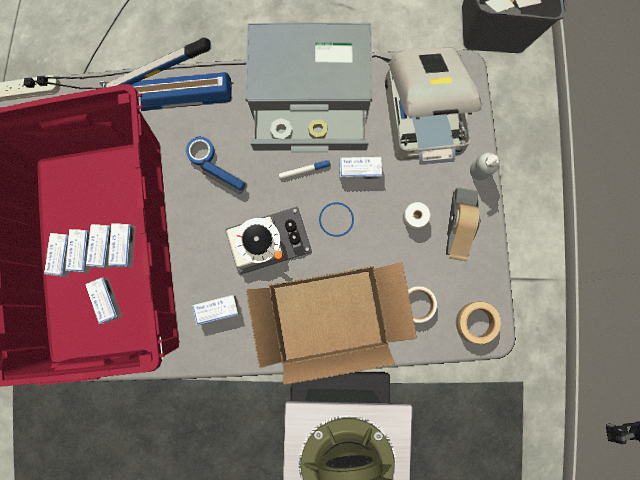

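View pics/side0.png

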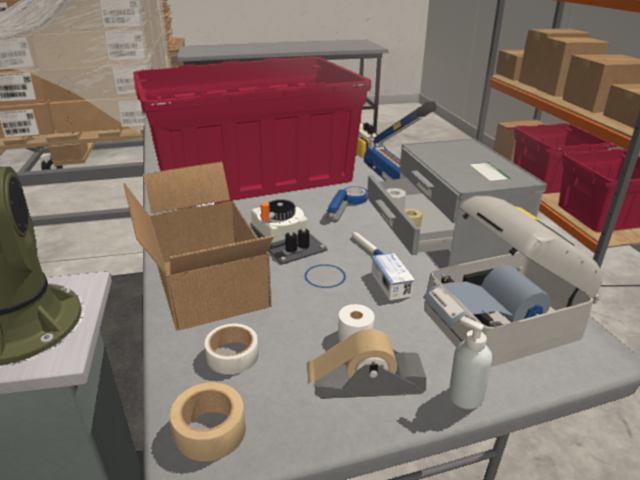

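The top view shows the ring at (257,240), the knob at (278,255), the blue circle at (337,219), the label roll at (417,214), the tape at (422,303) and cartons at (361,168) and (215,310). An open cardboard box stands near the knob, so I'll measure its height next.

```bash
python3 - <<'E'
import cv2,numpy as np
a=cv2.imread("pics/top0.png")[190:390,185:445];b=cv2.imread("pics/side0.png")[150:350,120:380]
f=lambda i:cv2.resize(i,(780,600) if 0 else (520,400),interpolation=cv2.INTER_CUBIC)
cv2.imwrite("pics/c1.png",cv2.resize(np.vstack([a[:200],b[:200]]),(650,1000))[:]) if 0 else cv2.imwrite("pics/c1.png",cv2.resize(np.hstack([a,b]),None,fx=1.53,fy=2.5,interpolation=2))
E
```

```text
(no output)
```

View pics/c1.png

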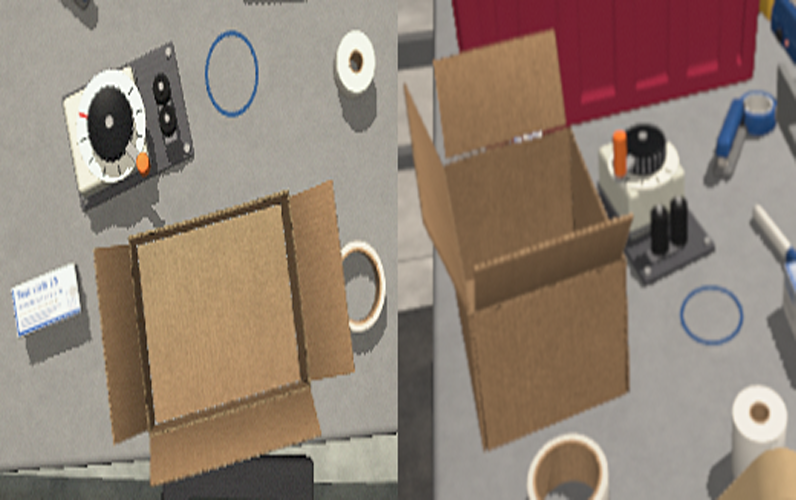

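```bash
python3 - <<'E'
from h import *
def tri(a,b):
    o1,d1=ray("top",a);o2,d2=ray("side",b)
    d1=d1/np.linalg.norm(d1);d2=d2/np.linalg.norm(d2)
    t=np.linalg.lstsq(np.c_[d1,-d2],o2-o1,rcond=None)[0]
    p,q=o1+t[0]*d1,o2+t[1]*d2
    return ((p+q)/2).round(3),round(np.linalg.norm(p-q),4)
T=lambda x,y:(185+x/1.53,190+y/2.5)
S=lambda x,y:(120+(x-398)/1.53,150+y/2.5)
print("rim +x+y",tri(T(131,240),S(570,128)))
print("flap +y outer +x",tri(T(96,248),S(555,30)))
print("flap +y outer -x",tri(T(115,442),S(435,62)))
print("rim +x-y",tri(T(287,194),S(600+28,262)))
print("flap -y outer +x",tri(T(332,182),S(630,217)))
print("base +x-y",at("side",S(628,392),0))
for n in("label_roll","lever_knob","ring_axis","feeder","tape_white"):
    print(n)
top={"lever_knob":(278.3,256.5),"ring_axis":(255.2,237.8)};sd={"lever_knob":(263.4,212.1),"ring_axis":(276.5,198.5)}
for k in top: print(k,tri(top[k],sd[k]))
# label roll top centre
print("roll top",at("top",(417.5,214.5),.05), tri(T(355,61),S(760,412)))
# spot by blue segmentation
for c in("top","side"):
    im=cv2.imread(f"pics/{c}0.png").astype(int);m=((im[...,0]-im[...,2])>40).astype(np.uint8)
    u,v=((337,219) if c=="top" else (325,276)); w=np.zeros_like(m); w[v-30:v+30,u-28:u+28]=m[v-30:v+30,u-28:u+28]
    pts=np.argwhere(w)[:,::-1]; P=np.array([at(c,p,0)[:2] for p in pts.astype(float)])
    A=np.c_[2*P,np.ones(len(P))];s=np.linalg.lstsq(A,(P**2).sum(1),rcond=None)[0]
    print(c,"spot",s[:2],"r",np.sqrt(s[2]+s[:2]@s[:2]),len(P))
# tip of tool check & black ring? orange knob centroid
for c in("top","side"):
    im=cv2.imread(f"pics/{c}0.png").astype(int);m=(im[...,2]>180)&(im[...,0]<70)&(im[...,1]<150)
    v,u=np.nonzero(m);print(c,u.mean(),v.mean(),len(u),u.min(),u.max(),v.min(),v.max())
print(proj("top",[0.506,.179,.119]))
E
```

```text
rim +x+y (array([0.436, 0.193, 0.126]), np.float64(0.0056))
flap +y outer +x (array([0.424, 0.236, 0.205]), np.float64(0.0048))
flap +y outer -x (array([0.256, 0.203, 0.202]), np.float64(0.0029))
rim +x-y (array([ 0.489, -0.043,  0.122]), np.float64(0.0107))
flap -y outer +x (array([ 0.49 , -0.102,  0.194]), np.float64(0.0021))
base +x-y [ 0.4893 -0.0414  0.    ]
label_roll
lever_knob
ring_axis
feeder
tape_white
lever_knob (array([0.506, 0.18 , 0.099]), np.float64(0.0008))
ring_axis (array([0.546, 0.236, 0.103]), np.float64(0.0037))
roll top [ 0.6256 -0.1597  0.05  ] (array([ 0.628, -0.159,  0.05 ]), np.float64(0.0046))
top spot [0.61677265 0.04297083] r 0.042709124068044696 192
side spot [0.61981769 0.04534905] r 0.04259371901462321 107
top 273.77777777777777 253.27777777777777 18 239 281 236 258
side 468.52777777777777 203.34259259259258 108 261 629 117 243
[278.03970633 255.4601265 ]
```

Heights and sizes agree: the knob comes out at z 0.099 and the spot radius at 42.6 mm. The lever is about 5 clicks open, and the box flap reaches z ≈ 0.205 beside the knob. I'll cage the knob between part-open fingers with the tool leaning 20° toward the ring axis, then sweep the arc. First I rise and travel.

```bash
python3 -m creep '[[[0,-0.04,0],[0,0,0],0.45],[[0,-0.04,0],[0,0,0],0.45],[[0,-0.03,0],[0,0,0],0.45],[[-0.0167,0,0.0312],[0,0,0],0.45],[[-0.0167,0,0.0312],[0,0,0],0.45],[[-0.0167,0,0.0312],[0,0,0],0.45],[[-0.0167,0,0.0312],[0,0,0],0.45],[[-0.0167,0,0.0312],[0,0,0],0.45],[[-0.0167,0,0.0312],[0,0,0],0.45],[[-0.0167,0,0.0312],[0,0,0],0.45],[[-0.0167,0,0.0312],[0,0,0],0.45],[[-0.0167,0,0.0312],[0,0,0],0.45],[[-0.0167,0,0.0312],[0,0,0],0.45],[[-0.0167,0,0.0312],[0,0,0],0.45],[[-0.0167,0,0.0312],[0,0,0],0.45]]'
python3 -m creep '[[[-0.034,0,0.0108],[0,0,0],0.45],[[-0.034,0,0.0108],[0,0,0],0.45],[[-0.034,0,0.0108],[0,0,0],0.45],[[-0.034,0,0.0108],[0,0,0],0.45],[[-0.034,0,0.0108],[0,0,0],0.45],[[-0.034,0,0.0108],[0,0,0],0.45],[[-0.034,0,0.0108],[0,0,0],0.45],[[-0.034,0,0.0108],[0,0,0],0.45],[[-0.034,0,0.0108],[0,0,0],0.45],[[-0.034,0,0.0108],[0,0,0],0.45],[[-0.034,0,0.0108],[0,0,0],0.45],[[-0.034,0,0.0108],[0,0,0],0.45],[[-0.034,0,0.0108],[0,0,0],0.45],[[-0.034,0,0.0108],[0,0,0],0.45]]'
python3 -m creep '[[[0,0,0],[0,-0.14,0],0.45],[[0,0,0],[0,-0.14,0],0.45],[[0,0,0],[0,-0.14,0],0.45],[[0,0,0],[0,-0.14,0],0.45],[[0,0,0],[0,-0.14,0],0.45],[[0,0,0],[0,-0.14,0],0.45],[[0,0,0],[0,-0.14,0],0.45],[[0,0,0],[0,-0.14,0],0.45],[[0,0,0],[0,-0.14,0],0.45],[[0,0,0],[0,-0.14,0],0.45],[[0,0,0],[0,-0.14,0],0.45],[[0,0,0],[0,-0.14,0],0.45],[[0,0,0],[0,-0.14,0],0.45],[[0,0,0],[0,-0.14,0],0.45],[[0,0,0],[0,-0.14,0],0.45],[[0,0,0],[0,-0.14,0],0.45],[[0,0,0],[0,-0.14,0],0.45],[[0,0,0],[0,-0.14,0],0.45],[[0,0,0],[0,-0.14,0],0.45]]'
cat >> h.py <<'E'
AX=np.array([.546,.2375]); YAW=20.4
def goal(lev,th=20,gz=.106,rad=.070):
    """tool pose caging the knob at lever world angle lev (deg), leaning th toward axis"""
    l=np.radians(lev);t=np.radians(th);r=np.array([np.cos(l),np.sin(l),0]);k=np.array([0,0,1.])
    x=-np.cross(k,r);y=-k*np.cos(t)+r*np.sin(t);z=np.cross(x,y)
    return np.r_[AX,gz]+r*[rad,rad,0]+.019*y, R.from_matrix(np.c_[x,y,z])
def todo(p,rot):
    o=arm.observe();c=R.from_quat(o["ee_rot"])
    print("t",o["time_s"],"tcp",np.round(o["tcp_pos"],4),"F",np.round(o["contact_force"],1),"open",round(o["opening"],4),"j",np.round(o["joints"],2))
    print("shift(tool)",c.inv().apply(p-o["tcp_pos"]).round(4),"turn",(c.inv()*rot).as_rotvec().round(3))
    a=c.as_matrix()[:,2];g=np.array(o["tcp_pos"])-.019*c.as_matrix()[:,1]
    d=g[:2]-AX;print("cage lever deg",np.degrees(np.arctan2(d[1],d[0]))%360,"rad",np.hypot(*d).round(4),"gz",g[2].round(4),"tool z az",np.degrees(np.arctan2(a[1],a[0]))%360)
E
python3 - <<'E'
from h import *
todo(*goal(233))
snap("wrist","w0.png")
for n in("lever_knob","ring_axis"):
    for d in place_of("wrist",n)[:2]: print(n,round(d["score"],2),np.round(d["centre"],1),at("wrist",d["centre"],.1))
E
```

```text
time_s: 2.4
tcp_pos: [0.4609, -0.329, 0.3415]
ee_rot: [0.553, -0.44, 0.441, -0.553]
contact_force: [0.3, 0.2, -0.9]
opening: 0.0384
time_s: 3.8
tcp_pos: [0.5007, 0.1691, 0.3415]
ee_rot: [-0.553, 0.44, -0.441, 0.553]
contact_force: [0.4, -1.0, 0.3]
opening: 0.0384
time_s: 5.7
tcp_pos: [0.5008, 0.1676, 0.3414]
ee_rot: [0.559, 0.434, -0.434, -0.558]
contact_force: [0.5, -0.7, 0.2]
opening: 0.0385
t 5.7 tcp [0.5008 0.1676 0.3414] F [ 0.5 -0.7  0.2] open 0.0385 j [ 0.41  0.49 -1.27  1.55  0.47  1.45  0.44]
shift(tool) [0.0084 0.2532 0.0031] turn [ 0.308 -1.163  0.205]
cage lever deg 237.10810828829597 rad 0.0833 gz 0.3604 tool z az 165.64898101194387
lever_knob 0.57 [331.7 204.6] [0.5087 0.1832 0.1   ]
ring_axis 0.77 [387.5 233.1] [0.5541 0.2332 0.1   ]
```

```bash
sed -i 's/^AX=.*/AX=np.array([.548,.236]); YAW=20.4/' h.py
python3 -m creep '[[[0,0,0],[0,-0.145,0],0.45],[[0,0,0],[0,-0.145,0],0.45],[[0,0,0],[0,-0.145,0],0.45],[[0,0,0],[0,-0.145,0],0.45],[[0,0,0],[0,-0.145,0],0.45],[[0,0,0],[0,-0.145,0],0.45],[[0,0,0],[0,-0.145,0],0.45],[[0,0,0],[0,-0.145,0],0.45],[[0,0.03,0],[0.117,0,0],0.45],[[0,0.03,0],[0.117,0,0],0.45],[[0,0.03,0],[0.117,0,0],0.45]]'
python3 - <<'E'
from h import *
todo(*goal(231))
snap("wrist","w1.png")
for n in("lever_knob","ring_axis"):
    for d in place_of("wrist",n)[:2]: print(n,round(d["score"],2),np.round(d["centre"],1),at("wrist",d["centre"],.1))
E
```

```text
time_s: 6.95
tcp_pos: [0.4947, 0.1594, 0.252]
ee_rot: [-0.19, -0.539, 0.775, 0.27]
contact_force: [0.7, 0.1, 0.4]
opening: 0.0386
t 6.95 tcp [0.4947 0.1594 0.252 ] F [0.7 0.1 0.4] open 0.0386 j [ 0.15  0.73 -1.18  1.49  0.62  1.72  1.4 ]
shift(tool) [ 0.0072  0.1478 -0.0725] turn [-0.005  0.007 -0.006]
cage lever deg 235.3896361770802 rad 0.0868 gz 0.2698 tool z az 231.4197911317248
lever_knob 0.57 [324.7 320.4] [0.5033 0.1843 0.1   ]
ring_axis 0.9 [321.8 404.9] [0.5496 0.2393 0.1   ]
```

View pics/w1.png

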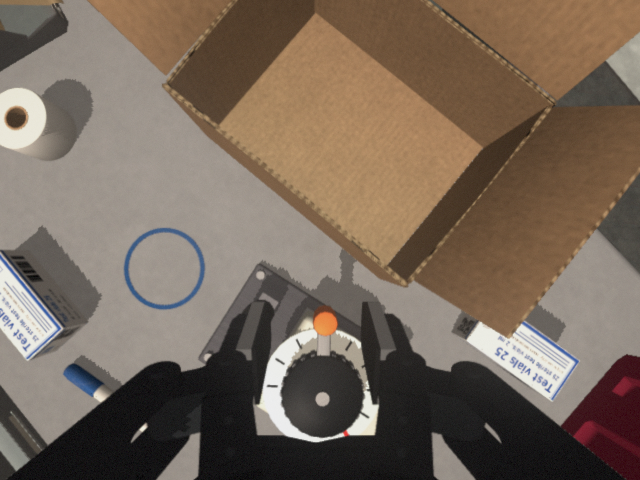

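The knob is at (325,322) and the ring hub at (322,400). The lever lies midway between the fingers (272 and 372), so I descend.

```bash

python3 -m creep '[[[0.001,0.0185,-0.009],[0,0,0],0.45],[[0.001,0.0185,-0.009],[0,0,0],0.45],[[0.001,0.0185,-0.009],[0,0,0],0.45],[[0.001,0.0185,-0.009],[0,0,0],0.45],[[0.001,0.0185,-0.009],[0,0,0],0.45],[[0.001,0.0185,-0.009],[0,0,0],0.45],[[0.001,0.0185,-0.009],[0,0,0],0.45],[[0,0.0183,-0.009],[0,0,0],0.45],[[0,0,0],[0,0,0],0.3],[[0,0,0],[0,0,0],0.3],[[0,0,0],[0,0,0],0.3]]'
python3 - <<'E'
from h import *
todo(*goal(231))
snap("wrist","w2.png")
E
```

```text
time_s: 8.2
tcp_pos: [0.4994, 0.1776, 0.0895]
ee_rot: [-0.188, -0.542, 0.774, 0.268]
contact_force: [-0.5, -0.1, 0.3]
opening: 0.0257
t 8.2 tcp [0.4994 0.1776 0.0895] F [-0.5 -0.1  0.3] open 0.0257 j [ 0.09  0.91 -1.09  1.65  0.76  1.48  1.26]
shift(tool) [-0.001   0.0014 -0.    ] turn [-0.001  0.013 -0.005]
cage lever deg 230.08637364658912 rad 0.0695 gz 0.1074 tool z az 231.80506132247447
```

View pics/w2.png

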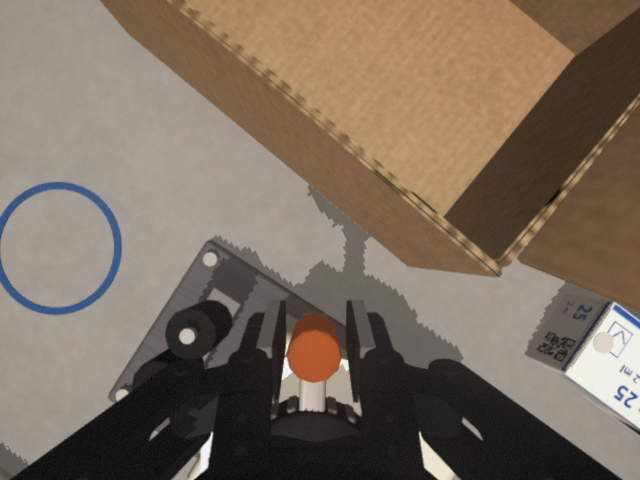

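The knob (315,350) sits between the fingers. Start sweeping clockwise.

```bash

python3 -m creep '[[[0.007,0,-0.0003],[0,0.094,-0.034],0.3],[[0.007,-0.0001,-0.0003],[0,0.094,-0.034],0.3],[[0.007,-0.0001,-0.0003],[0,0.094,-0.034],0.3],[[0.007,-0.0001,-0.0003],[0,0.094,-0.034],0.3],[[0.007,-0.0001,-0.0003],[0,0.094,-0.034],0.3],[[0.007,-0.0001,-0.0003],[0,0.094,-0.034],0.3],[[0.007,-0.0001,-0.0003],[0,0.094,-0.034],0.3],[[0.007,-0.0001,-0.0003],[0,0.094,-0.034],0.3]]'
python3 - <<'E'
from h import *
todo(*goal(180))
E
```

```text
time_s: 9.05
tcp_pos: [0.4761, 0.2199, 0.0892]
ee_rot: [-0.39, -0.423, 0.608, 0.547]
contact_force: [8.1, -16.7, 7.9]
opening: 0.0255
t 9.05 tcp [0.4761 0.2199 0.0892] F [  8.1 -16.7   7.9] open 0.0255 j [ 0.11  0.86 -0.98  1.64  0.5   1.29  0.67]
shift(tool) [0.0165 0.0019 0.0025] turn [ 0.005  0.088 -0.044]
cage lever deg 193.09725277231402 rad 0.0673 gz 0.1071 tool z az 185.33818580542672
```

Force is 20 N, too high for a click, so something is being touched. I stop and look.

```bash
python3 - <<'E'
from h import *
im=snap("wrist","w3.png"); s=cams.get_image("side"); t=cams.get_image("top")
a=cv2.resize(im,(400,300)); b=cv2.resize(s[100:325,120:420],(400,300),interpolation=2); c=cv2.resize(t[200:320,200:360],(400,300),interpolation=2)
cv2.imwrite("pics/c3.png",cv2.cvtColor(np.vstack([np.hstack([a,b]),np.hstack([c,np.zeros_like(c)])]),4))
o=arm.observe();print(o["contact_force"],o["ft_torque"],o["tcp_pos"])
E
```

```text
[ 3.32051473 -4.57426246  1.14287298] [-0.81909169 -0.93778251  0.39737283] [0.47475766 0.22228551 0.08928512]
```

View pics/c3.png

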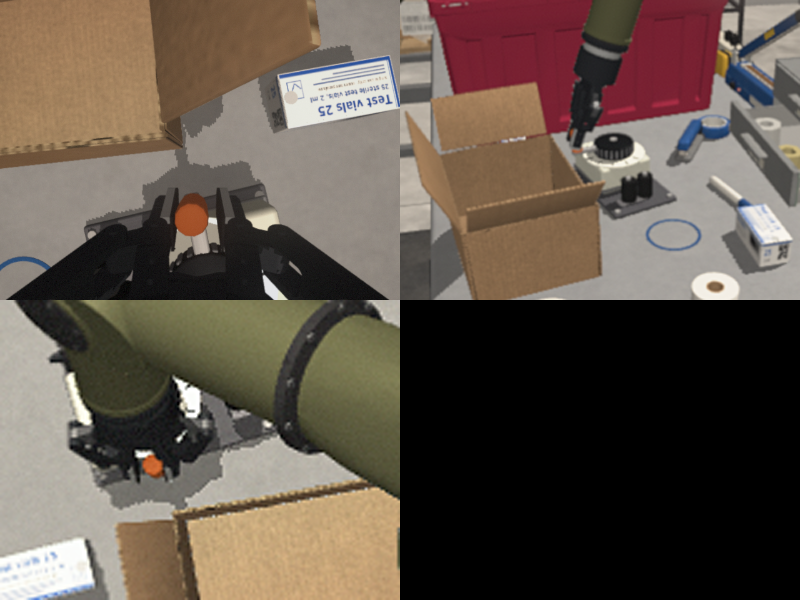

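Nothing is blocked. The force fell to about 5 N after a pause, so the ring is damped and I was too fast. I continue at half the speed.

```bash

python3 -m creep '[[[0.0035,0,0],[0,0.047,-0.017],0.3],[[0.0035,0,0],[0,0.047,-0.017],0.3],[[0.0035,0,0],[0,0.047,-0.017],0.3],[[0.0035,0,0],[0,0.047,-0.017],0.3],[[0.0035,0,0],[0,0.047,-0.017],0.3],[[0.0035,0,0],[0,0.047,-0.017],0.3],[[0.0035,0,0],[0,0.047,-0.017],0.3],[[0.0035,0,0],[0,0.047,-0.017],0.3],[[0.0035,0,0],[0,0.047,-0.017],0.3],[[0.0035,0,0],[0,0.047,-0.017],0.3],[[0.0035,0,0],[0,0.047,-0.017],0.3],[[0.0035,0,0],[0,0.047,-0.017],0.3],[[0.0035,0,0],[0,0.047,-0.017],0.3],[[0.0035,0,0],[0,0.047,-0.017],0.3],[[0.0035,0,0],[0,0.047,-0.017],0.3],[[0.0035,0,0],[0,0.047,-0.017],0.3],[[0,0,0],[0,0,0],0.3],[[0,0,0],[0,0,0],0.3]]'
python3 - <<'E'
from h import *
todo(*goal(130))
E
```

```text
time_s: 11.0
tcp_pos: [0.486, 0.277, 0.089]
ee_rot: [-0.521, -0.242, 0.349, 0.741]
contact_force: [-3.4, -1.5, 0.2]
opening: 0.0257
t 11.0 tcp [0.486 0.277 0.089] F [-3.4 -1.5  0.2] open 0.0257 j [ 0.11  0.78 -0.85  1.72  0.27  0.97  0.11]
shift(tool) [0.0217 0.0012 0.001 ] turn [ 0.003  0.166 -0.066]
cage lever deg 146.99166355065626 rad 0.0679 gz 0.1069 tool z az 140.1432532008825
```

```bash

python3 -m creep '[[[0.0039,0,0],[0,0.047,-0.017],0.3],[[0.0039,0,0],[0,0.047,-0.017],0.3],[[0.0039,0,0],[0,0.047,-0.017],0.3],[[0.0039,0,0],[0,0.047,-0.017],0.3],[[0.0039,0,0],[0,0.047,-0.017],0.3],[[0.0039,0,0],[0,0.047,-0.017],0.3],[[0.0039,0,0],[0,0.047,-0.017],0.3],[[0.0039,0,0],[0,0.047,-0.017],0.3],[[0.0039,0,0],[0,0.047,-0.017],0.3],[[0.0039,0,0],[0,0.047,-0.017],0.3],[[0.0039,0,0],[0,0.047,-0.017],0.3],[[0.0039,0,0],[0,0.047,-0.017],0.3],[[0.0039,0,0],[0,0.047,-0.017],0.3],[[0.0039,0,0],[0,0.047,-0.017],0.3],[[0.0039,0,0],[0,0.047,-0.017],0.3],[[0.0039,0,0],[0,0.047,-0.017],0.3],[[0,0,0],[0,0,0],0.3],[[0,0,0],[0,0,0],0.3]]'
python3 - <<'E'
from h import *
todo(*goal(88))
E
```

```text
time_s: 12.8
tcp_pos: [0.5369, 0.309, 0.0886]
ee_rot: [-0.574, -0.021, 0.035, 0.817]
contact_force: [-6.8, 3.2, -0.4]
opening: 0.0257
t 12.8 tcp [0.5369 0.309  0.0886] F [-6.8  3.2 -0.4] open 0.0257 j [ 0.01  0.68 -0.62  1.82  0.09  0.61 -0.46]
shift(tool) [0.014  0.0011 0.002 ] turn [ 0.004  0.107 -0.045]
cage lever deg 98.8923310720139 rad 0.0674 gz 0.1065 tool z az 94.52513434238247
```

```bash

python3 -m creep '[[[0.003,0,0.0003],[0,0.035,-0.013],0.3],[[0.003,0,0.0003],[0,0.035,-0.013],0.3],[[0.003,0,0.0003],[0,0.035,-0.013],0.3],[[0.003,0,0.0003],[0,0.035,-0.013],0.3],[[0,0,0],[0,0,0],0.3],[[0,0,0],[0,0,0],0.3],[[0,0,0],[0,0,0],0.3]]'
python3 - <<'E'
from h import *
todo(*goal(82))
snap("wrist","w4.png")
E
```

```text
time_s: 13.5
tcp_pos: [0.5516, 0.3091, 0.089]
ee_rot: [-0.575, 0.021, -0.029, 0.817]
contact_force: [-2.3, 1.8, -2.0]
opening: 0.0255
t 13.5 tcp [0.5516 0.3091 0.089 ] F [-2.3  1.8 -2. ] open 0.0255 j [-0.02  0.66 -0.56  1.83  0.06  0.55 -0.58]
shift(tool) [0.0068 0.0018 0.0027] turn [ 0.004  0.064 -0.024]
cage lever deg 87.26607757334394 rad 0.0668 gz 0.1069 tool z az 85.88669122074343
```

View pics/w4.png

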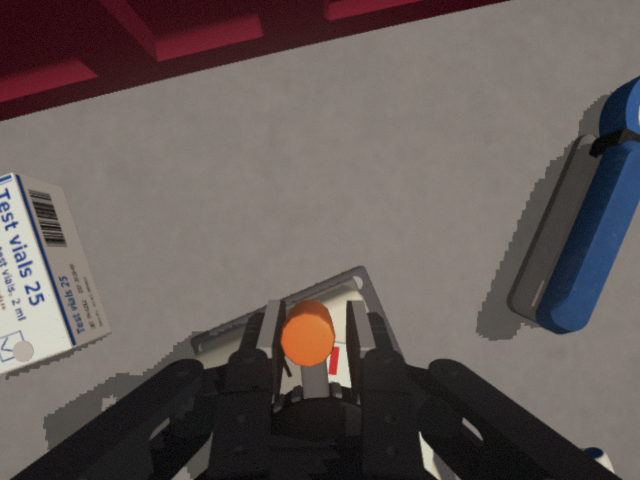

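The red touch tick (334,360) is still a little clockwise of the lever (313,370), roughly 0.15–0.2 rad. I inch on.

```bash

python3 -m creep '[[[0.002,0,0.001],[0,0.028,-0.01],0.3],[[0.002,0,0.001],[0,0.028,-0.01],0.3],[[0,0,0],[0,0,0],0.3],[[0,0,0],[0,0,0],0.3]]'
python3 -m creep '[[[0.001,0,0],[0,0.015,-0.005],0.3],[[0.001,0,0],[0,0.015,-0.005],0.3],[[0,0,0],[0,0,0],0.3],[[0,0,0],[0,0,0],0.3]]'
python3 - <<'E'
from h import *
todo(*goal(78))
E
```

```text
time_s: 13.95
tcp_pos: [0.5578, 0.3091, 0.0896]
ee_rot: [-0.574, 0.038, -0.055, 0.816]
contact_force: [1.3, -0.6, 0.8]
opening: 0.0257
time_s: 14.35
tcp_pos: [0.5587, 0.3091, 0.0893]
ee_rot: [-0.574, 0.048, -0.067, 0.815]
contact_force: [-0.3, 0.4, -0.4]
opening: 0.0256
t 14.35 tcp [0.5587 0.3091 0.0893] F [-0.3  0.4 -0.4] open 0.0256 j [-0.05  0.64 -0.52  1.84  0.04  0.52 -0.65]
shift(tool) [0.0048 0.0019 0.0021] turn [ 0.005  0.042 -0.016]
cage lever deg 81.73231009149045 rad 0.0674 gz 0.1072 tool z az 80.54499770921024
```

Contact force is gone, so the detent has likely taken the ring home. I confirm by feeling for the stop in 1 mm steps.

```bash

python3 -m creep '[[[0.001,0,0],[0,0,0],0.3],[[0.001,0,0],[0,0,0],0.3],[[0,0,0],[0,0,0],0.3],[[0,0,0],[0,0,0],0.3]]'
python3 -m creep '[[[0.001,0,0],[0,0,0],0.3],[[0,0,0],[0,0,0],0.3],[[0,0,0],[0,0,0],0.3]]'
python3 - <<'E'
from h import *
todo(*goal(78))
snap("wrist","w5.png")
E
```

```text
time_s: 14.75
tcp_pos: [0.5605, 0.3087, 0.0891]
ee_rot: [-0.574, 0.048, -0.067, 0.815]
contact_force: [-1.0, -0.3, 1.0]
opening: 0.0255
time_s: 15.05
tcp_pos: [0.5614, 0.3085, 0.0892]
ee_rot: [-0.574, 0.048, -0.067, 0.815]
contact_force: [0.5, -0.5, 0.4]
opening: 0.0257
t 15.05 tcp [0.5614 0.3085 0.0892] F [ 0.5 -0.5  0.4] open 0.0257 j [-0.05  0.65 -0.52  1.83  0.04  0.53 -0.65]
shift(tool) [0.0021 0.0018 0.0022] turn [ 0.005  0.042 -0.017]
cage lever deg 79.37555901245896 rad 0.0674 gz 0.107 tool z az 80.53794475143839
```

View pics/w5.png

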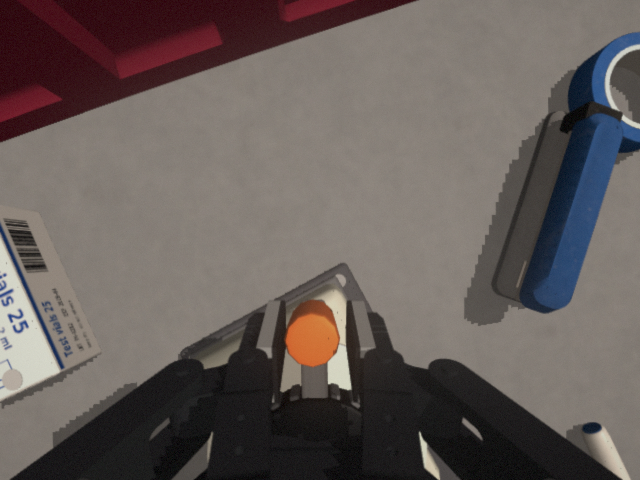

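The red tick is now hidden under the lever (314,375). I take a little more to feel the stop.

```bash

python3 -m creep '[[[0.001,0,0],[0,0,0],0.3],[[0,0,0],[0,0,0],0.3],[[0,0,0],[0,0,0],0.3]]'
python3 -m creep '[[[0.001,0,0],[0,0,0],0.3],[[0,0,0],[0,0,0],0.3],[[0,0,0],[0,0,0],0.3]]'
```

```text
time_s: 15.4
tcp_pos: [0.5625, 0.3084, 0.0892]
ee_rot: [-0.574, 0.048, -0.067, 0.815]
contact_force: [0.1, -0.3, -0.7]
opening: 0.0257
time_s: 15.7
tcp_pos: [0.5634, 0.3082, 0.0892]
ee_rot: [-0.574, 0.048, -0.067, 0.815]
contact_force: [0.3, -0.2, -0.2]
opening: 0.0254
```

```bash

python3 -m creep '[[[0.001,0,0],[0,0,0],0.3],[[0,0,0],[0,0,0],0.3],[[0,0,0],[0,0,0],0.3]]'
python3 -m creep '[[[0.001,0,0],[0,0,0],0.3],[[0,0,0],[0,0,0],0.3],[[0,0,0],[0,0,0],0.3]]'
python3 - <<'E'
from h import *
todo(*goal(78))
E
```

```text
time_s: 16.0
tcp_pos: [0.5644, 0.3081, 0.0892]
ee_rot: [-0.574, 0.048, -0.067, 0.815]
contact_force: [0.0, -0.1, -0.3]
opening: 0.026
time_s: 16.3
tcp_pos: [0.5654, 0.3079, 0.0892]
ee_rot: [-0.574, 0.048, -0.067, 0.815]
contact_force: [-0.1, -0.2, -0.8]
opening: 0.026
t 16.3 tcp [0.5654 0.3079 0.0892] F [-0.1 -0.2 -0.8] open 0.026 j [-0.05  0.65 -0.52  1.83  0.05  0.53 -0.65]
shift(tool) [-0.002   0.0018  0.0021] turn [ 0.005  0.042 -0.017]
cage lever deg 75.95548991867913 rad 0.0676 gz 0.1071 tool z az 80.5417949797087
```

```bash

python3 -m creep '[[[0.001,0,0],[0,0,0],0.3],[[0,0,0],[0,0,0],0.3],[[0,0,0],[0,0,0],0.3]]'
python3 - <<'E'
from h import *
im=snap("wrist","w6.png")
a=cv2.resize(im[250:410,230:400],(510,480),interpolation=2)
cv2.imwrite("pics/c6.png",cv2.cvtColor(a,4))
E
```

```text
time_s: 16.6
tcp_pos: [0.5664, 0.3078, 0.0892]
ee_rot: [-0.574, 0.048, -0.067, 0.815]
contact_force: [-0.5, 0.4, -0.2]
opening: 0.0252
```

View pics/c6.png

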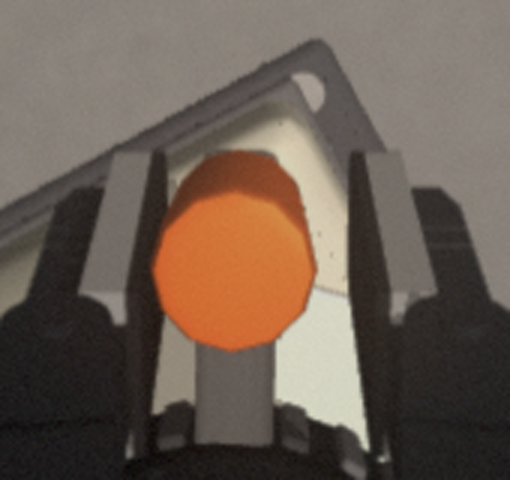

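```bash

python3 -m creep '[[[0.001,0,0],[0,0,0],0.3],[[0,0,0],[0,0,0],0.3],[[0,0,0],[0,0,0],0.3]]'
python3 -m creep '[[[0.001,0,0],[0,0,0],0.3],[[0,0,0],[0,0,0],0.3],[[0,0,0],[0,0,0],0.3]]'
python3 - <<'E'
from h import *
todo(*goal(170))
E
```

```text
time_s: 16.95
tcp_pos: [0.5665, 0.3078, 0.0891]
ee_rot: [-0.574, 0.048, -0.066, 0.815]
contact_force: [-5.6, 1.1, 3.1]
opening: 0.0258
time_s: 17.25
tcp_pos: [0.5666, 0.3078, 0.089]
ee_rot: [-0.574, 0.048, -0.065, 0.815]
contact_force: [-7.6, 0.2, 4.1]
opening: 0.0258
t 17.25 tcp [0.5666 0.3078 0.089 ] F [-7.6  0.2  4.1] open 0.0258 j [-0.05  0.65 -0.52  1.82  0.05  0.54 -0.64]
shift(tool) [-0.0832 -0.0234 -0.0692] turn [ 0.002 -1.468  0.526]
cage lever deg 74.94266588191194 rad 0.0678 gz 0.1069 tool z az 80.59159510927579
```

The stop is felt: the TCP stays put while the force rises to 7.6 N, and the red tick is covered. Now I back off counterclockwise.

```bash

python3 -m creep '[[[-0.003,0,0],[0,0,0],0.3],[[-0.0037,0,0.0001],[0,-0.047,0.017],0.3],[[-0.0037,0,0.0001],[0,-0.047,0.017],0.3],[[-0.0037,0,0.0001],[0,-0.047,0.017],0.3],[[-0.0037,0,0.0001],[0,-0.047,0.017],0.3],[[-0.0037,0,0.0001],[0,-0.047,0.017],0.3],[[-0.0037,0,0.0001],[0,-0.047,0.017],0.3],[[-0.0037,0,0.0001],[0,-0.047,0.017],0.3],[[-0.0037,0,0.0001],[0,-0.047,0.017],0.3],[[-0.0037,0,0.0001],[0,-0.047,0.017],0.3],[[-0.0037,0,0.0001],[0,-0.047,0.017],0.3],[[-0.0037,0,0.0001],[0,-0.047,0.017],0.3],[[-0.0037,0,0.0001],[0,-0.047,0.017],0.3],[[-0.0037,0,0.0001],[0,-0.047,0.017],0.3],[[-0.0037,0,0.0001],[0,-0.047,0.017],0.3],[[-0.0037,0,0.0001],[0,-0.047,0.017],0.3],[[-0.0037,0,0.0001],[0,-0.047,0.017],0.3]]'
python3 - <<'E'
from h import *
todo(*goal(170))
E
```

```text
time_s: 18.95
tcp_pos: [0.5139, 0.2987, 0.09]
ee_rot: [-0.546, -0.181, 0.253, 0.778]
contact_force: [10.1, 9.4, -9.9]
opening: 0.0259
t 18.95 tcp [0.5139 0.2987 0.09  ] F [10.1  9.4 -9.9] open 0.0259 j [ 0.09  0.76 -0.79  1.71  0.22  0.87 -0.06]
shift(tool) [-0.0624 -0.0039 -0.0151] turn [ 0.006 -0.717  0.265]
cage lever deg 117.9079931792076 rad 0.065 gz 0.1079 tool z az 126.3347533044609
```

```bash

python3 -m creep '[[[-0.004,0,0.0003],[0,-0.047,0.017],0.3],[[-0.004,0,0.0003],[0,-0.047,0.017],0.3],[[-0.004,0,0.0003],[0,-0.047,0.017],0.3],[[-0.004,0,0.0003],[0,-0.047,0.017],0.3],[[-0.004,0,0.0003],[0,-0.047,0.017],0.3],[[-0.004,0,0.0003],[0,-0.047,0.017],0.3],[[-0.004,0,0.0003],[0,-0.047,0.017],0.3],[[-0.004,0,0.0003],[0,-0.047,0.017],0.3],[[-0.004,0,0.0003],[0,-0.047,0.017],0.3],[[-0.004,0,0.0003],[0,-0.047,0.017],0.3],[[-0.004,0,0.0003],[0,-0.047,0.017],0.3],[[-0.004,0,0.0003],[0,-0.047,0.017],0.3],[[0,0,0],[0,0,0],0.3],[[0,0,0],[0,0,0],0.3]]'
python3 - <<'E'
from h import *
todo(*goal(170))
E
```

```text
time_s: 20.35
tcp_pos: [0.479, 0.2625, 0.0912]
ee_rot: [-0.469, -0.332, 0.473, 0.668]
contact_force: [1.5, 1.3, 0.6]
opening: 0.0255
t 20.35 tcp [0.479  0.2625 0.0912] F [1.5 1.3 0.6] open 0.0255 j [ 0.11  0.83 -0.91  1.66  0.37  1.13  0.36]
shift(tool) [-0.0145  0.0035  0.0004] turn [ 0.003 -0.154  0.055]
cage lever deg 158.85820351524907 rad 0.0675 gz 0.1091 tool z az 160.59312616244432
```

```bash

python3 -m creep '[[[-0.0025,0.0008,0],[0,-0.036,0.013],0.3],[[-0.0025,0.0008,0],[0,-0.036,0.013],0.3],[[-0.0025,0.0008,0],[0,-0.036,0.013],0.3],[[-0.002,0.0005,0],[0,-0.036,0.013],0.3],[[0,0,0],[0,0,0],0.3],[[0,0,0],[0,0,0],0.3],[[0,0,0],[0,0,0],0.3]]'
python3 - <<'E'
from h import *
todo(*goal(170))
im=snap("wrist","w7.png")
E
```

```text
time_s: 21.05
tcp_pos: [0.4729, 0.2522, 0.0882]
ee_rot: [-0.442, -0.365, 0.525, 0.629]
contact_force: [-0.1, 0.1, -0.1]
opening: 0.0258
t 21.05 tcp [0.4729 0.2522 0.0882] F [-0.1  0.1 -0.1] open 0.0258 j [ 0.1   0.85 -0.94  1.66  0.41  1.19  0.46]
shift(tool) [-0.0029 -0.0001 -0.0003] turn [-0.001 -0.01  -0.002]
cage lever deg 167.59119595189932 rad 0.0704 gz 0.106 tool z az 169.41506231449358
```

View pics/w7.png

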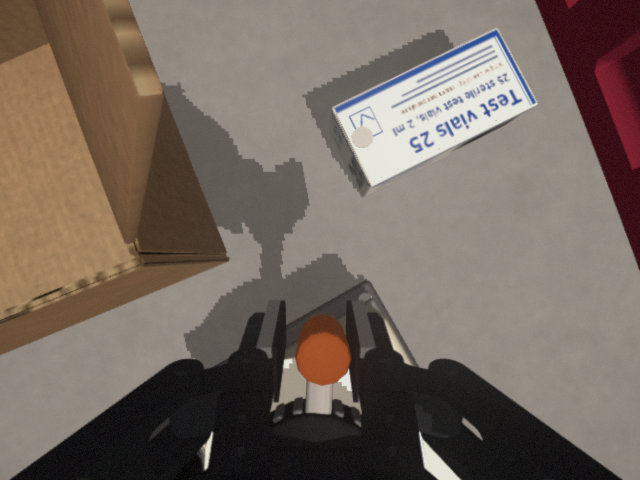

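The knob is free with zero force and the lever is at about 169°, which is the third click. I open, rise vertically and verify.

```bash

python3 -m creep '[[[0,0,0],[0,0,0],0.45],[[0,0,0],[0,0,0],0.45],[[0,-0.0254,0.0092],[0,0,0],0.45],[[0,-0.0254,0.0092],[0,0,0],0.45],[[0,-0.0254,0.0092],[0,0,0],0.45],[[0,-0.0254,0.0092],[0,0,0],0.45],[[0,-0.0254,0.0092],[0,0,0],0.45],[[0,-0.0254,0.0092],[0,0,0],0.45],[[0,0,0],[0,0,0],1]]'
python3 - <<'E'
from h import *
def g(az,p):
    a=np.radians(az);x=np.array([np.cos(a),np.sin(a),0]);y=np.array([0,0,-1.]);return np.array(p),R.from_matrix(np.c_[x,y,np.cross(x,y)])
todo(*g(0,[.626,-.158,.25]))
snap("wrist","w8.png")
K={}
for n in("lever_knob","ring_axis"):
    for d in place_of("wrist",n)[:2]: print(n,round(d["score"],2),np.round(d["centre"],1),at("wrist",d["centre"],.1))
print("expected knob",goal(170.4)[0])
E
```

```text
time_s: 22.0
tcp_pos: [0.4743, 0.255, 0.254]
ee_rot: [-0.442, -0.368, 0.523, 0.629]
contact_force: [-0.7, -0.5, -0.1]
opening: 0.0516
t 22.0 tcp [0.4743 0.255  0.254 ] F [-0.7 -0.5 -0.1] open 0.0516 j [ 0.13  0.68 -1.02  1.46  0.28  1.49  0.51]
shift(tool) [-0.3785 -0.0721 -0.2124] turn [-0.288  1.373 -0.239]
cage lever deg 165.2072720395482 rad 0.0697 gz 0.2719 tool z az 169.5401122792189
lever_knob 0.77 [312.9 299.4] [0.4834 0.2493 0.1   ]
ring_axis 0.75 [309.4 380.2] [0.5479 0.2338 0.1   ]
ring_axis 0.37 [307.2 351.1] [0.524  0.2364 0.1   ]
expected knob [0.4725729  0.24875754 0.08814584]
```

The wrist view puts the lever at about 166° (third click ≈ 168–170°). I go to the label roll with the jaws along world x.

```bash

python3 -m creep '[[[0,0,0],[-0.0262,0.1248,-0.0217],1],[[0,0,0],[-0.0262,0.1248,-0.0217],1],[[0,0,0],[-0.0262,0.1248,-0.0217],1],[[0,0,0],[-0.0262,0.1248,-0.0217],1],[[0,0,0],[-0.0262,0.1248,-0.0217],1],[[0,0,0],[-0.0262,0.1248,-0.0217],1],[[0,0,0],[-0.0262,0.1248,-0.0217],1],[[0,0,0],[-0.0262,0.1248,-0.0217],1],[[0,0,0],[-0.0262,0.1248,-0.0217],1],[[0,0,0],[-0.0262,0.1248,-0.0217],1],[[0,0,0],[-0.0262,0.1248,-0.0217],1]]'
python3 -m creep '[[[0.0117,0,-0.0318],[0,0,0],1],[[0.0117,0,-0.0318],[0,0,0],1],[[0.0117,0,-0.0318],[0,0,0],1],[[0.0117,0,-0.0318],[0,0,0],1],[[0.0117,0,-0.0318],[0,0,0],1],[[0.0117,0,-0.0318],[0,0,0],1],[[0.0117,0,-0.0318],[0,0,0],1],[[0.0117,0,-0.0318],[0,0,0],1],[[0.0117,0,-0.0318],[0,0,0],1],[[0.0117,0,-0.0318],[0,0,0],1],[[0.0117,0,-0.0318],[0,0,0],1],[[0.0117,0,-0.0318],[0,0,0],1],[[0.0117,0,-0.0318],[0,0,0],1]]'
cat >> h.py <<'E'
def g(az,p):
    a=np.radians(az);x=np.array([np.cos(a),np.sin(a),0]);y=np.array([0,0,-1.]);return np.array(p),R.from_matrix(np.c_[x,y,np.cross(x,y)])
E
python3 - <<'E'
from h import *
todo(*g(0,[.626,-.158,.15]))
snap("wrist","w9.png")
for d in place_of("wrist","label_roll")[:2]: print("roll",round(d["score"],2),np.round(d["centre"],1),at("wrist",d["centre"],0))
for d in boxes_of("wrist","label_roll")[:2]: print("box",round(d["score"],2),np.round(d["centre"],1),at("wrist",d["centre"],.045))
for d in place_of("wrist","spot")[:2]: print("spot",round(d["score"],2),np.round(d["centre"],1),at("wrist",d["centre"],0))
E
```

```text
time_s: 23.25
tcp_pos: [0.4733, 0.2528, 0.2494]
ee_rot: [0.709, -0.004, -0.0, -0.705]
contact_force: [0.0, -0.4, 0.6]
opening: 0.0853
time_s: 24.55
tcp_pos: [0.6257, -0.1613, 0.2497]
ee_rot: [0.708, -0.002, -0.003, -0.706]
contact_force: [0.8, 0.0, -0.3]
opening: 0.0858
t 24.55 tcp [ 0.6257 -0.1613  0.2497] F [ 0.8  0.  -0.3] open 0.0858 j [ 0.5   0.56 -0.51  1.4   0.28  1.26 -0.03]
shift(tool) [0.001  0.0996 0.0035] turn [ 0.003  0.001 -0.007]
cage lever deg 281.08605330893107 rad 0.4048 gz 0.2687 tool z az 90.03025859897599
roll 0.69 [317.9 194.1] [ 0.6267 -0.1614  0.    ]
box 0.9 [319.5 207.1] [ 0.6279 -0.1611  0.045 ]
```

View pics/w9.png

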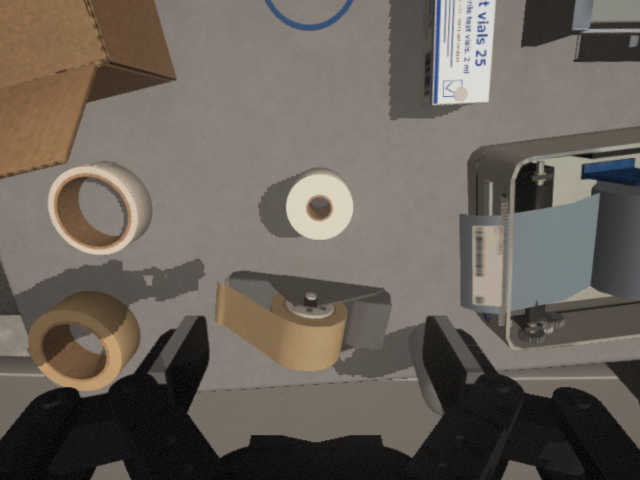

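The roll top is at (319,207), centred between the open fingers. The dispenser edge is about 70 mm clear, so I descend.

```bash

python3 -m creep '[[[0.0015,0.03,0.0005],[0,0,0],1],[[0,0.03,0],[0,0,0],1],[[0,0.03,0],[0,0,0],1],[[0,0.03,0],[0,0,0],1],[[0,0.03,0],[0,0,0],1],[[0,0.03,0],[0,0,0],1],[[0,0.02,0],[0,0,0],1],[[0,0.015,0],[0,0,0],1],[[0,0.015,0],[0,0,0],1],[[0,0.011,0],[0,0,0],1],[[0,0,0],[0,0,0],1]]'
python3 - <<'E'
from h import *
todo(*g(0,[.627,-.161,.0085]))
snap("top","t9.png")
for c in("top","side"):
    if c=="side": snap(c,"s9.png")
    for d in place_of(c,"label_roll")[:2]: print("roll",c,round(d["score"],2),np.round(d["centre"],1),at(c,d["centre"],0))
E
```

```text
time_s: 25.85
tcp_pos: [0.6258, -0.1595, 0.009]
ee_rot: [0.708, -0.002, -0.003, -0.706]
contact_force: [1.0, -0.3, 1.2]
opening: 0.0852
t 25.85 tcp [ 0.6258 -0.1595  0.009 ] F [ 1.  -0.3  1.2] open 0.0852 j [ 0.45  0.79 -0.41  1.67  0.43  0.77 -0.16]
shift(tool) [ 0.0012  0.0005 -0.0015] turn [ 0.003  0.001 -0.006]
cage lever deg 281.1458763186297 rad 0.4031 gz 0.028 tool z az 90.06128235247107
roll top 0.6 [417.1 215.4] [ 0.6324 -0.167   0.    ]
roll side 0.61 [355.9 335.1] [ 0.6326 -0.156   0.    ]
```

```bash

python3 -m creep '[[[0.001,0,-0.001],[0,0,0],0.85],[[0,0,0],[0,0,0],0.75],[[0,0,0],[0,0,0],0.7],[[0,0,0],[0,0,0],0.7],[[0,0,0],[0,0,0],0.7]]'
```

```text
time_s: 26.55
tcp_pos: [0.6281, -0.1613, 0.0113]
ee_rot: [0.708, -0.001, -0.001, -0.706]
contact_force: [-1.8, -0.3, 5.3]
opening: 0.0619
```

```bash

python3 -m creep '[[[0,0,0.007],[0,0,0],0.7],[[-0.0007,0,0.015],[0,0,0],0.7],[[-0.0007,0,0.015],[0,0,0],0.7],[[-0.0007,0,0.015],[0,0,0],0.7],[[-0.0007,0,0.015],[0,0,0],0.7],[[-0.0007,0,0.015],[0,0,0],0.7],[[-0.0007,0,0.015],[0,0,0],0.7],[[-0.0007,0,0.015],[0,0,0],0.7],[[-0.0007,0,0.015],[0,0,0],0.7],[[-0.0007,0,0.015],[0,0,0],0.7],[[-0.0007,0,0.015],[0,0,0],0.7],[[-0.0007,0,0.015],[0,0,0],0.7],[[-0.0007,0,0.015],[0,0,0],0.7],[[-0.0007,0,0.015],[0,0,0],0.7],[[0,0,0],[0,0,0],0.7],[[0,0,0],[0,0,0],0.7]]'
python3 - <<'E'
from h import *
o=arm.observe();print(np.round(o["tcp_pos"],4),o["contact_force"].round(1) if hasattr(o["contact_force"],'round') else o["contact_force"])
snap("side","s10.png");im=snap("wrist","w10.png")
for c in("side","wrist"):
    for n in("label_roll","spot"):
        for d in place_of(c,n)[:1]: print(n,c,round(d["score"],2),np.round(d["centre"],1),at(c,d["centre"],0))
    im=cv2.imread(f"pics/{c[0]}10.png").astype(int);m=((im[...,0]-im[...,2])>40)
    u0,v0=proj(c,[.618,.044,0]);v,u=np.nonzero(m);P=np.array([at(c,p,0)[:2] for p in np.c_[u,v].astype(float)])
    P=P[np.abs(np.hypot(*(P-[.618,.044]).T)-.0425)<.012]
    s=np.linalg.lstsq(np.c_[2*P,np.ones(len(P))],(P**2).sum(1),rcond=None)[0];print("fit spot",c,s[:2],np.sqrt(s[2]+s[:2]@s[:2]),len(P))
E
```

```text
time_s: 28.15
tcp_pos: [0.6196, 0.0438, 0.0113]
ee_rot: [0.707, 0.001, -0.001, -0.707]
contact_force: [-0.2, 5.6, 8.0]
opening: 0.0621
[0.6196 0.0438 0.0113] [-0.2  5.6  8. ]
label_roll side 0.59 [325.2 272.7] [0.6233 0.0553 0.    ]
spot side 0.82 [329.3 274.2] [0.6308 0.0478 0.    ]
fit spot side [0.61997333 0.04582194] 0.04253915852025506 56
label_roll wrist 0.58 [315.8 302. ] [0.62   0.0455 0.    ]Traceback (most recent call last):
  File "<stdin>", line 8, in <module>
  File "h.py", line 11, in at
    o,d=ray(cam,px); return (o+d*(z-o[2])/d[2]).round(4)
        ~~~^^^^^^^^
  File "h.py", line 5, in ray
    c=cams.camera_info(cam);K=np.array(c["camera_matrix"]);E=np.array(c["extrinsics"])
ValueError: time passes only in moves, steps and waits
```

View pics/w10.png

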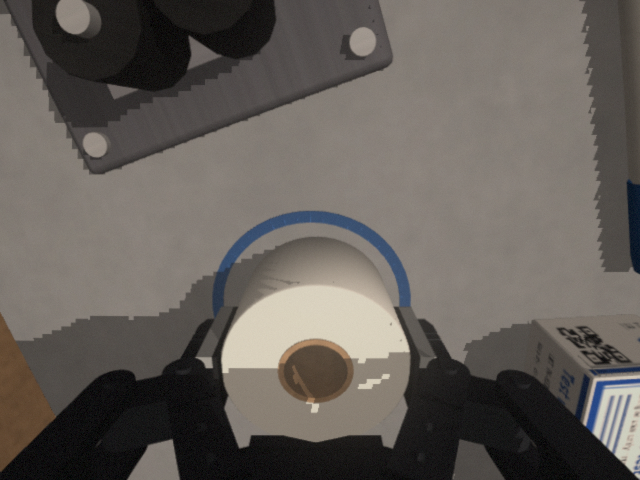

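The roll sits inside the ring, with the blue arc visible from (215,290) over (315,213) to (410,290), and the roll base edge at (318,237). I fit the arc numerically.

```bash
python3 - <<'E'
from h import *
I=cams.camera_info("wrist");cams.camera_info=lambda c:I
im=cv2.imread("pics/w10.png").astype(int);m=((im[...,0]-im[...,2])>40);m[:205]=0;m[:,:200]=0;m[:,425:]=0;m[310:]=0
v,u=np.nonzero(m);P=np.array([at("wrist",p,0)[:2] for p in np.c_[u,v].astype(float)])
s=np.linalg.lstsq(np.c_[2*P,np.ones(len(P))],(P**2).sum(1),rcond=None)[0];print("spot fit",s[:2],np.sqrt(s[2]+s[:2]@s[:2]),len(P))
# with fixed radius
from scipy.optimize import least_squares
print(least_squares(lambda c:np.hypot(*(P-c).T)-.0425,[.618,.044]).x)
print("roll base far edge",at("wrist",(318,237),0),"ring inner/outer top",at("wrist",(314,222),0),at("wrist",(314,211),0))
print("roll top hole",at("wrist",(315,371),.05))
E
```

```text
spot fit [0.61783881 0.04320235] 0.042753641951591016 2593
[0.61788659 0.04343646]
roll base far edge [0.621  0.0766 0.    ] ring inner/outer top [0.6192 0.0833 0.    ] [0.6192 0.0881 0.    ]
roll top hole [0.6198 0.0456 0.05  ]
```

The roll is about 3 mm from the circle's centre, so I release and lift away.

```bash

python3 -m creep '[[[0,0,0],[0,0,0],0.8],[[0,0,0],[0,0,0],0.9],[[0,0,0],[0,0,0],1],[[0,0,0],[0,0,0],1],[[0,0,0],[0,0,0],1],[[0,-0.01,0],[0,0,0],1],[[0,-0.015,0],[0,0,0],1],[[0,-0.03,0],[0,0,0],1],[[0,-0.03,0],[0,0,0],1],[[0,-0.03,0],[0,0,0],1],[[0,-0.03,0],[0,0,0],1],[[0,-0.03,0],[0,0,0],1],[[0,-0.03,0],[0,0,0],1],[[0,-0.03,-0.03],[0,0,0],1],[[0,0,-0.03],[0,0,0],1],[[0,0,-0.03],[0,0,0],1],[[0,0,0],[0,0,0],1]]'
python3 - <<'E'
from h import *
snap("side","s11.png");W=snap("wrist","w11.png");snap("top","t11.png")
Z=dict(ring_axis=.1,lever_knob=.1,label_roll=0,spot=0,carton_far=0,carton_near=0,tape_white=0)
for c in("wrist","side","top"):
    for n,z in Z.items():
        for d in place_of(c,n)[:1]: print(c,n,round(d["score"],2),np.round(d["centre"],1),at(c,d["centre"],z))
I=cams.camera_info("wrist");cams.camera_info=lambda c:I
im=cv2.imread("pics/w11.png").astype(int);m=((im[...,0]-im[...,2])>40);v,u=np.nonzero(m)
P=np.array([at("wrist",p,0)[:2] for p in np.c_[u,v].astype(float)]);P=P[np.abs(np.hypot(*(P-[.618,.0434]).T)-.0425)<.01]
s=np.linalg.lstsq(np.c_[2*P,np.ones(len(P))],(P**2).sum(1),rcond=None)[0];print("spot fit",s[:2],np.sqrt(s[2]+s[:2]@s[:2]),len(P))
print(cv2.absdiff(cv2.imread("pics/t11.png"),cv2.imread("pics/top0.png"))[285:340,190:245].mean())
E
```

```text
time_s: 30.15
tcp_pos: [0.6192, -0.0543, 0.2465]
ee_rot: [0.71, -0.003, 0.001, -0.705]
contact_force: [0.2, 0.4, 0.3]
opening: 0.0853
wrist label_roll 0.96 [316.5 101.7] [0.6196 0.0506 0.    ]
wrist carton_far 0.92 [444.7 163.4] [ 0.7503 -0.0086  0.    ]
wrist tape_white 0.7 [127.9 299.4] [ 0.4017 -0.1637 -0.    ]
side ring_axis 0.82 [278.1 199.4] [0.5485 0.2371 0.1   ]
side lever_knob 0.74 [250.4 196.7] [0.4851 0.2656 0.1   ]
side label_roll 0.76 [328.7 274.1] [0.6296 0.0484 0.    ]
side spot 0.89 [327.9 276.4] [0.6258 0.0401 0.    ]
side carton_far 0.87 [388.4 282.8] [ 0.7467 -0.009   0.    ]
side carton_near 0.52 [278.7 198.8] [0.5778 0.4498 0.    ]
side tape_white 0.88 [231.1 354.9] [ 0.4038 -0.1638  0.    ]
top ring_axis 0.63 [254.4 240.3] [0.5427 0.2384 0.1   ]
top lever_knob 0.86 [248.3 267.5] [0.4773 0.2502 0.1   ]
top label_roll 0.94 [339.3 218.8] [0.6176 0.0345 0.    ]
top spot 0.57 [335.7 218.4] [0.6184 0.0438 0.    ]
top carton_far 0.87 [360.4 173.1] [ 0.7402 -0.0177  0.    ]
top carton_near 0.57 [217.1 309.3] [0.3767 0.3387 0.    ]
spot fit [0.61760392 0.04716584] 0.042634390260289645 817
10.331349862258953
```

```bash
python3 - <<'E'
from h import *
arm.close_job()
E
```

```text
the job is handed in; nothing more can be done
```

I finished both parts and handed the job in at about 30 s. No verdict is reported, so the result rests on the checks below.

- **Ring home:** I caged the orange knob between the part-open fingers and turned the ring clockwise until the red tick was hidden under the lever. I then felt the rubbery stop: the tool stopped moving while the force rose to 7.6 N, well short of forcing. On the way the force spiked once to about 20 N because I turned the damped ring too fast. I then halved the speed.
- **Three clicks off:** I turned the ring back about 90° and the knob settled with zero force. From the stop and the feeder's direction, the third click should put the lever at about 168–170°. The top camera gave 170° and the wrist camera 166.5°. The side camera gave 156°, which disagrees, but it is still closer to the third click than the second (about 140°). I took the side reading as noise.
- **Label roll:** I gripped it low and slid it along the table to the circle, then released it. After release, the wrist camera puts its centre about 4 mm from the circle's centre (limit 12 mm). The top and side cameras gave about 9 mm. I trust those less, since the top camera had been about 6 mm off in y on the roll earlier.
- **Left alone:** `carton_far` and the white tape roll read within about 8 mm of their starting positions, which is within detector noise. `carton_near` had no usable reading at the start, so I could not measure it. In the pictures it looks untouched, and the arm never came near it.

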